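# Take the depth of a stopped bore with a depth gauge

## Robot

A 6-joint arm with a two-finger parallel gripper is mounted at the origin on the work surface; the furniture and walls round the work are solid. World frame = base frame: x ahead of the robot, y to its left, z up, the work surface at z = 0. Lengths are in m, angles in rad, forces in N, time in s.
With the tool pointing down it reaches from about 0.325 to 0.9 m from the base axis. Payload 6.1 kg.
Tool frame: the origin (TCP) lies at the very end of the fingers, on their centre line; the grasp point (between the pads) lies 19 mm behind it (hold_point_z is the z of the grasp point in the tool frame, in m); z points along the fingers, y is the line along which they close (so a half turn about z gives the same grasp; the last joint's range is limited). The gripper opens to 87 mm and grips with 3 to 60 N. Pads are 19 mm wide; open, the fingers measure 117 mm over their backs; the gripper's body (75 mm by 190 mm) begins 51 mm behind the grasp point.
Start: joints at [-1.298, 0.22, 1.526, -0, 1.395, -0.126], TCP at [0.243, -0.576, 0.223] pointing down, gripper open.
Joint ranges: [-2.98, 2.98], [-0.91, 2.08], [0.09, 2.57], [-1.24, 4.39], [0.2, 2.65], [-2.68, 2.68]. Speed limits (rad/s): [2.57, 2.57, 3.01, 3.14, 3.14, 3.14].

## Interface

Orientations are given as a rotation vector (axis times angle).
In Python, from rig import * gives the robot as it stands. Calls block until the motion is done:
- move_pose(position, orientation): joint-space move of the TCP to a pose.
- move_l(position, ori=None, vel=0.15, max_force=None): straight line of the TCP; ori=None keeps the orientation; vel is the mean speed in m/s. With max_force (N) it stops when the force on the tool has changed by that much, and returns True; else False.
- goto_joints(angles): joint-space move.
- move_gripper(opening): finger opening in m; the grip force is fixed at half the most; returns when the fingers have stopped.
- wait(seconds).
- ik(position, orientation): joint angles nearest the present ones, or None.
- camera(name): name is "scene" or "top"; returns a dict with "img" (384x512x3 uint8, red, green, blue), "z_map" (384x512 float32, m along the optical axis (not along the pixel's ray), 0 where there is no reading), "vertical_fov" (degrees; the focal length in pixels is half the picture's height over the tangent of half this angle, whatever the lens; pixels are square), "cx", "cy" (the principal point, pixels), "eye" and "orientation" of the camera in the world. Camera axes: x right, y down, z forward; pixel columns grow to the right and rows downward; lengths in m; the calibration is good to about 2 mm. A picture is of the moment at which its call begins.
A pose or a line that the arm cannot do raises MotionError and nothing moves.
- sign_off(): hands the job in; it is judged then, once.
Trained networks look in the newest picture that a camera, given by its name, has taken for a name from the list of things; names that differ only in an ending like _2 or _b are one class to them, and where a whole thing is asked for, a point or a joint stands for the part that bears it (a point fixed in the world has none). Each returns a list of dicts, best first, with "score" (0 to 1); they miss things now and then, are a little off and sometimes report something else, mostly with a low value. They report only what shows in the picture. A call takes as long as a camera call. They do not tell look-alikes from the thing itself.
- outline_of(camera, name): "mask" (384x512 bool, what is visible of it) and "position" ([column, row] in pixels, amid what is visible of it).
Readings, each from a call of its own:
- read_time(): time.
- read_q(): joint angles.
- read_joint_velocities(): joint speeds.
- read_joint_efforts(): joint torques, N m.
- read_tool_pos(): TCP position.
- read_ee_rot(): TCP orientation.
- read_wrist_force(): force on the tool from outside, world axes, zero at the start.
- read_ft_torque(): the same for the moment, N m.
- read_width(): finger opening in m.
- read_finger_force(): force on a finger pad.
Only numpy, scipy, OpenCV 4.12 (cv2) and the standard library are available. Lean on these libraries where they do the work, as an engineer would, in place of code of your own. Each camera call takes 0.05 s, during which the arm holds its last target. There are 200 camera calls.

## Task

Find out how deep the round blind bore in the table-leg blank is: lift the depth gauge out of its stand, lower its rod into the bore until the stock sits flat on the wood, then press the rod gently down until it bottoms out, and keep it pressed there for a second. Hang the gauge back in the hole of its stand, stock flat on top, without shifting the depth you have just set, and let go. Do not ram the bore, and leave everything else where it lies.

Things in the scene. Friction and masses are not known exactly. Their poses are not given: they have to be found in the camera images.
- gauge: The depth gauge's stock: dark wooden bar 84 (x) x 20 (y) x 16 (z) mm with brass ends. Origin: centre of its flat underside, on the axis of the steel rod that slides through it; z up. The gauge weighs about 0.18 kg in all and starts hanging upright in the stand's hole, stock flat on the stand's top. Handle it by the knob on the rod.
- gauge_rod (a joint): How far the rod (9 mm thick, hemispherical nose) is pushed down through the stock, 0 to 0.05 m; its tip is 8 mm + this below the stock's underside. Starts at 2 to 6 mm. A sprung pad holds the rod with about 5 N of friction (+5 N per m/s): lifted by the knob it carries the stock and keeps its setting; pushed harder while the stock rests on something, it slides.
- rod_knob (a point): Centre of the brass knob on top of the rod: upright cylinder, 22 mm across, 24 mm tall; 62 mm minus gauge_rod above the top of the stock (78 mm minus gauge_rod above its underside). Moves with the rod.
- rod_tip (a point): Lowest point of the rod's round nose.
- leg: Table-leg blank of light wood, 240 (x) x 72 (y) x 70 (z) mm, lying on a thin black non-slip mat (270 x 110 x 3 mm); held fast, does not move. Origin: centre of the mat's underside, on the bench; top face 73 mm above it. A slot-shaped through mortise, 61 x 15 mm, lies 45 mm from the centre towards +x; it is not to be used.
- bore_mouth (a point): Centre of the mouth of the round blind bore, at x = -60 mm in the leg's frame, level with its top face, marked with a pencilled cross. 13 mm across, straight down; depth unknown, 22 to 42 mm (more than the rod stands out at first). The flat bottom is hard: sliding through the stock takes about 5 N at the knob, at the bottom the force climbs steeply. Over 20 N there is ramming. Axes as the leg's.
- stand: Brown wooden stand, 72 (x) x 160 (y) x 73 (z) mm on a base board 95 x 190 x 12 mm (its top 73 mm above the bench, as high as the leg's); fixed. Origin: centre of the underside. Three steel drill bits stand upright in its top at y = +30, +50, +67 mm in its frame, up to 46 mm above the top.
- stand_hole (a point): Centre of the mouth of the gauge's hole, level with the stand's flat top, at y = -45 mm in the stand's frame; 15 mm in diameter, straight down, 61 mm deep, so that the rod hangs free in it. Axes as the stand's, z up.
- screw_jar: upright glass jar of screws with tan lid, 68 mm across, 79 mm tall, bystander; origin: centre of its underside
- chisel: bench chisel with brown wooden handle, 246 mm long, bystander; origin: centre of its underside
- dowel: beech dowel, 16 mm thick, 280 mm long, bystander; origin: centre of its underside
Things that resemble listed ones, but are neither listed nor needed, are in the scene too. Leave any green or red look-alike of the gauge alone.

How it is judged:
On the way, in this order (a step that is already met when the one before it is completed fails the run):
1. the rod's tip is in the mouth of the bore (z of rod_tip in the frame of bore_mouth below -0.003 m and horizontal distance between rod_tip and bore_mouth below 0.005 m).
2. the rod is pressed on the bottom of the bore with more than 2 N while the stock sits flat on the leg, for half a second (z of gauge in the frame of bore_mouth between -0.002 and 0.002 m and horizontal distance between gauge and bore_mouth below 0.005 m and angle between gauge's own z axis and vertical below 0.06 rad and contact force between gauge and bore_floor_c0 above 2 N), for 0.5 s.
At the end, for the whole second after the job is handed in: The gauge hangs at rest in its stand, let go and upright (0.06 rad), stock flat on the top within 2 mm and 6 mm from the hole's centre at most; its rod still stands out by the depth of the bore within 2 mm (stand and leg are equally high: the tip is then level with the bore's bottom) (z of gauge in the frame of stand_hole between -0.002 and 0.002 m and horizontal distance between gauge and stand_hole below 0.006 m and angle between gauge's own z axis and vertical below 0.06 rad and z of bore_floor_c0 in the frame of rod_tip between -0.011 and -0.007 m and linear speed of gauge below 0.01 m/s and angular speed of gauge below 0.1 rad/s); the robot touches nothing.
It fails at once if the rod is rammed on the bottom of the bore (over 20 N) (contact force between gauge and bore_floor_c0 above 20 N).
It fails at once if the gauge is rammed on the leg (over 20 N) (contact force between gauge and leg above 20 N).
It fails at once if a bystander is shifted by more than 20 mm (distance of any of screw_jar, chisel, dowel from where it was at the start of the episode above 0.02 m).
It also fails if it takes over 64 s, if anything falls off the work surface, if the arm or the gripper's body presses on something with over 40 N, if the wrist force passes 120 N, or if a joint passes its speed limit or range.

## Working session

There is one attempt and no reset: what is moved stays moved. The work goes in short steps, each a Python script; the robot and the scene stay as the last script left them, time stands still between calls to the robot, and variables do not carry over. Pictures are saved under pics/ and viewed, at most 10 in all, crops included, and the job is handed in when it is done.

```bash
mkdir -p pics; ls
cat > h.py <<'E'
from rig import *
import numpy as np, cv2
from scipy.spatial.transform import Rotation as R
def K(c):
    f=c["img"].shape[0]/2/np.tan(np.radians(c["vertical_fov"])/2); return f,c["cx"],c["cy"]
def rot(c):
    o=np.array(c["orientation"],float)
    return o if o.shape==(3,3) else R.from_rotvec(o).as_matrix()
def cloud(c):
    f,cx,cy=K(c); z=c["z_map"]; v,u=np.mgrid[:z.shape[0],:z.shape[1]]
    P=np.stack([(u-cx)/f*z,(v-cy)/f*z,z],-1)@rot(c).T+np.array(c["eye"]); P[z==0]=np.nan
    return P
def ray(c,u,v):
    f,cx,cy=K(c); return np.array(c["eye"]),rot(c)@np.array([(u-cx)/f,(v-cy)/f,1.])
def atz(c,u,v,z):
    e,d=ray(c,u,v); return e+d*(z-e[2])/d[2]
E
python3 - <<'E'
from h import *
ims=[]
for n in("scene","top"):
    c=camera(n); P=cloud(c); print(n,c["eye"],c["orientation"],c["vertical_fov"],c["cx"],c["cy"])
    np.savez(n+".npz",**c)
    cv2.imwrite(f"pics/{n}0.png",c["img"][...,::-1])
    for t in("gauge","rod_knob","leg","stand","screw_jar","chisel","dowel"):
        for r in outline_of(n,t):
            q=P[r["mask"]]; print(n,t,round(r["score"],2),np.round(r["position"]),r["mask"].sum(),np.round(np.nanmedian(q,0),3),"ztop",np.round(np.nanpercentile(q[:,2],98),3))
print(read_time(),read_ee_rot())
E
```

```text
pics
scene [1.62365016 0.40877635 0.77038535] [-1.1588465  -2.02549399  1.21493343] 42.25386771817875 251.73469561970592 193.33586620276648
scene gauge 0.83 [243. 231.] 350 [ 0.647 -0.206  0.023] ztop 0.098
scene gauge 0.74 [235. 188.] 324 [ 0.52  -0.298  0.087] ztop 0.159
scene gauge 0.5 [205. 218.] 278 [ 0.655 -0.327  0.024] ztop 0.098
scene rod_knob 0.49 [236. 172.] 119 [ 0.52  -0.298  0.139] ztop 0.161
scene rod_knob 0.46 [246. 219.] 147 [ 0.645 -0.206  0.075] ztop 0.099
scene rod_knob 0.4 [205. 206.] 94 [ 0.654 -0.328  0.086] ztop 0.099
scene leg 0.8 [343. 237.] 3199 [0.56  0.059 0.053] ztop 0.074
scene stand 0.88 [258. 209.] 1831 [ 0.551 -0.223  0.046] ztop 0.089
scene screw_jar 0.76 [265. 266.] 965 [ 0.776 -0.066  0.055] ztop 0.08
scene chisel 0.91 [189. 201.] 324 [ 0.574 -0.45   0.016] ztop 0.026
scene dowel 0.83 [162. 206.] 286 [ 0.625 -0.508  0.011] ztop 0.017
scene dowel 0.41 [257. 206.] 1862 [ 0.551 -0.221  0.046] ztop 0.093
top [ 0.12380305 -0.0501985   1.40638832] [-1.6519305   2.39001916 -0.420035  ] 44.47853553928782 255.8487603841061 179.71608951066955
top gauge 0.7 [284. 156.] 234 [ 0.645 -0.327  0.024] ztop 0.099
top gauge 0.54 [248. 172.] 256 [ 0.639 -0.203  0.024] ztop 0.099
top gauge 0.51 [291. 193.] 225 [ 0.509 -0.291  0.09 ] ztop 0.163
top rod_knob 0.57 [285. 146.] 43 [ 0.647 -0.326  0.095] ztop 0.1
top rod_knob 0.43 [249. 164.] 68 [ 0.638 -0.204  0.093] ztop 0.101
top leg 0.6 [186. 238.] 3047 [0.496 0.042 0.07 ] ztop 0.078
top stand 0.77 [272. 202.] 1793 [ 0.502 -0.237  0.07 ] ztop 0.098
top screw_jar 0.87 [196. 152.] 530 [ 0.74  -0.073  0.076] ztop 0.084
top screw_jar 0.38 [329. 169.] 403 [ 0.561 -0.45   0.02 ] ztop 0.029
top chisel 0.8 [326. 166.] 484 [ 0.572 -0.451  0.019] ztop 0.029
top dowel 0.61 [337. 147.] 404 [ 0.614 -0.507  0.014] ztop 0.022
0.8 [ 3.07931171e+00  6.22207872e-01 -1.75973882e-05]
```

Run:
```python
from h import *
s=cv2.imread("pics/scene0.png")[140:300,150:430]; t=cv2.imread("pics/top0.png")[120:300,120:360]
s=cv2.resize(s,None,fx=2.8,fy=2.8,interpolation=cv2.INTER_CUBIC); cv2.imwrite("pics/s1.png",s)
cv2.imwrite("pics/t1.png",cv2.resize(t,None,fx=3.3,fy=3.3,interpolation=cv2.INTER_CUBIC))
```

```text
(no output)
```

View pics/s1.png

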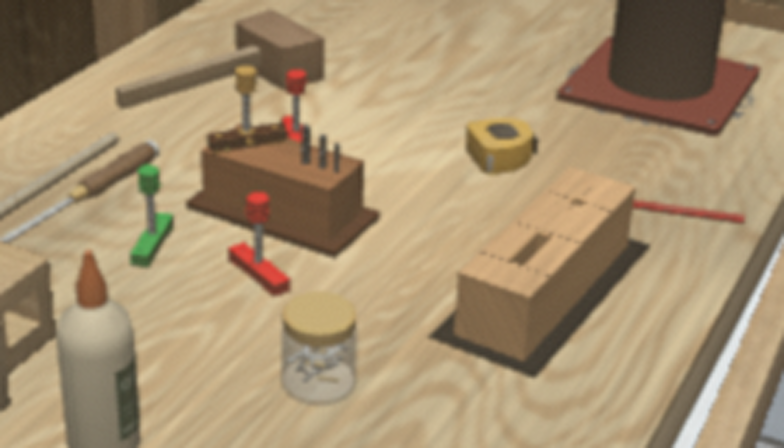

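View pics/t1.png

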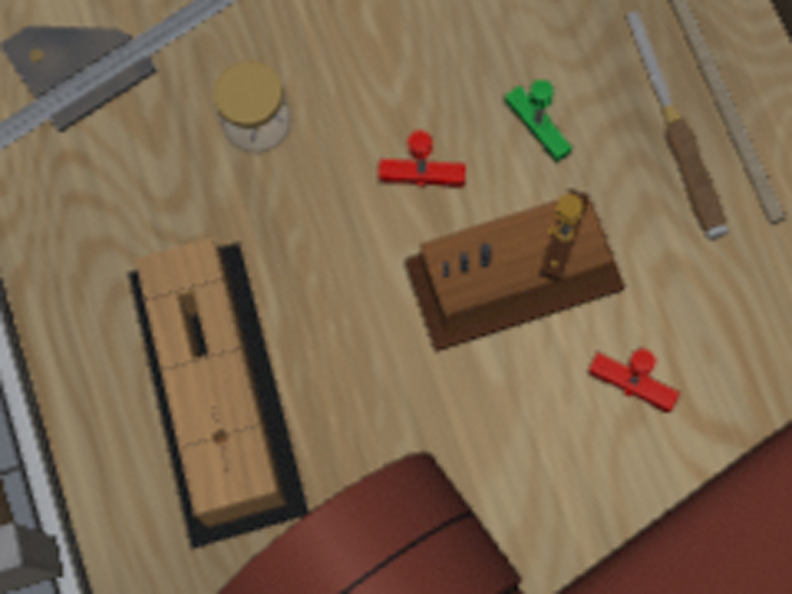

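The real gauge is the brass-knobbed, dark-stocked one standing in the brown stand: knob at top pixel (292,182) and scene pixel (237,168). The green one (top 284,148) and the two red ones (top 247,163 and 314,230), plus a third red knob behind the stand in the scene view, are look-alikes. The bore with its pencil cross is at top (187,252) and scene (356,212). Next I measure.

```bash
cat >> h.py <<'E'
def tri(rays):
    A=np.zeros((3,3));b=np.zeros(3)
    for e,d in rays:
        d=d/np.linalg.norm(d);M=np.eye(3)-np.outer(d,d);A+=M;b+=M@e
    p=np.linalg.solve(A,b)
    return p,[round(1e3*np.linalg.norm(np.cross(p-e,d/np.linalg.norm(d))),1) for e,d in rays]
def darkblob(c,u,v,r=7):
    g=cv2.cvtColor(c["img"],cv2.COLOR_RGB2GRAY).astype(float); u0,v0=int(round(u)),int(round(v))
    w=g[v0-r:v0+r+1,u0-r:u0+r+1]; k=np.clip(np.median(w)*0.72-w,0,None)
    yy,xx=np.mgrid[v0-r:v0+r+1,u0-r:u0+r+1]; return (xx*k).sum()/k.sum(),(yy*k).sum()/k.sum()
E
python3 - <<'E'
from h import *
C={n:dict(np.load(n+".npz")) for n in("scene","top")}
kr=[];br=[]
for n,c in C.items():
    P=cloud(c); x,y,z=np.moveaxis(P,-1,0)
    m=(z>0.132)&(z<.18)&(np.hypot(x-.515,y+.297)<.03)
    v,u=np.nonzero(m); print(n,"knob",m.sum(),u.mean(),v.mean(),np.round(np.percentile(P[m],[2,50,98],axis=0),4).tolist())
    kr.append(ray(c,(u.min()+u.max())/2,(v.min()+v.max())/2))
    b=darkblob(c,*{"top":(186.7,252.1),"scene":(356.4,212.1)}[n]); br.append(ray(c,*b)); print("bore",b,atz(c,*b,.073))
    for nm,cen in(("leg",(.5,.05)),("stand",(.51,-.24))):
        m=(abs(z-.073)<.004)&(np.hypot(x-cen[0],y-cen[1])<.2)
        k,l,st,ce=cv2.connectedComponentsWithStats(m.astype(np.uint8)); i=1+np.argmax(st[1:,4])
        q=P[l==i]; (cx,cy),(w,h),a=cv2.minAreaRect((q[:,:2]*1000).astype(np.float32)); print(nm,"rect",round(cx,1),round(cy,1),round(w,1),round(h,1),round(a,1),"z",np.median(q[:,2]))
print("knob",tri(kr),"bore",tri(br))
g=cv2.cvtColor(C["top"]["img"],cv2.COLOR_RGB2GRAY);print(g[245:260,180:195])
g=cv2.cvtColor(C["scene"]["img"],cv2.COLOR_RGB2GRAY);print(g[206:219,348:366])
E
```

```text
scene knob 70 237.0142857142857 168.52857142857144 [[0.5075, -0.3082, 0.1358], [0.5225, -0.2958, 0.1518], [0.5293, -0.2886, 0.1609]]
bore (np.float64(356.36559139784947), np.float64(212.0)) [0.45618864 0.05092106 0.073     ]
leg rect 512.8 43.6 74.6 244.2 85.9 z 0.07151103626497712
stand rect 519.0 -255.1 162.5 78.7 88.9 z 0.0717997405609287
top knob 60 291.6333333333333 182.93333333333334 [[0.5047, -0.3052, 0.1423], [0.5122, -0.2951, 0.1582], [0.5228, -0.2856, 0.164]]
bore (np.float64(186.01158183480644), np.float64(251.86528497409327)) [0.45160513 0.05069156 0.073     ]
leg rect 512.5 46.4 72.6 241.8 85.7 z 0.07297808512003778
stand rect 518.0 -237.7 133.0 73.9 88.1 z 0.07283582177207049
knob (array([ 0.5167541 , -0.29791544,  0.1460247 ]), [np.float64(1.3), np.float64(1.3)]) bore (array([0.45231462, 0.05032165, 0.07078447]), [np.float64(0.6), np.float64(0.6)])
[[127 127 126 125 108 114 117 121 125 123 117 121 124 124 122]
 [125 126 126 124 111 117 120 120 125 124 118 117 123 124 120]
 [125 128 128 126 124 107 111 120 123 125 120 119 123 125 122]
 [126 127 127 126 126 123 121 119 1
[... 997 characters left out ...]
179 184 186 184 180 176]
 [175 171 168 154 152 168 169 164 165 171 173 179 184 186 184 182 178 176]
 [176 174 173 170 170 165 146 132 130 142 161 174 183 183 182 178 177 177]
 [171 172 175 176 174 162 136 128 122 124 142 161 177 178 174 175 176 176]
 [173 174 174 175 174 166 157 157 155 154 169 177 180 176 169 171 168 169]
 [175 174 174 174 172 167 172 180 181 180 183 183 180 178 175 171 157 157]
 [174 173 174 177 177 177 179 183 184 185 181 180 180 179 178 178 174 172]
 [172 173 178 180 180 180 182 182 181 182 182 180 177 177 178 180 180 181]
 [173 177 180 180 179 180 181 183 182 182 179 177 177 177 180 182 182 171]
 [177 179 181 179 180 179 181 182 182 180 176 176 177 179 182 182 173 146]]
```

```bash
cat >> h.py <<'E'
DN=np.array([np.pi,0,0])
def see(n,tag,c0,c1,r0,r1,s=3):
    c=camera(n); np.savez(tag+".npz",**c); cv2.imwrite(f"pics/{tag}.png",cv2.resize(c["img"][r0:r1,c0:c1,::-1],None,fx=s,fy=s,interpolation=cv2.INTER_CUBIC)); return c
E
python3 - <<'E'
from h import *
K0=np.array([.5168,-.2979,.146]); g=K0-[0,0,.019]
for p in (g,g+[0,0,.09],[.452,.05,.2],[.452,.05,.09]): print(ik(np.array(p),DN))
move_gripper(.05)
move_pose(g+[0,0,.09],DN); print(read_q(),read_tool_pos())
print("hit",move_l(g,vel=.06,max_force=5)); print(read_tool_pos(),read_wrist_force())
move_gripper(0.0); print(read_width(),read_finger_force(),read_wrist_force())
print(move_l(g+[0,0,.075],vel=.06)); print(read_tool_pos(),read_wrist_force(),read_width(),read_time())
see("scene","s2",150,400,110,270); c=see("top","t2",150,360,120,280)
E
```

```text
[-6.55060003e-01  2.37718048e-01  1.69202891e+00 -4.44089210e-16
  1.21184570e+00  9.15736323e-01]
[-6.55060003e-01  1.56814542e-01  1.60984452e+00 -4.44089210e-16
  1.37493359e+00  9.15736323e-01]
[-6.35403145e-02 -1.81484821e-01  1.97728811e+00 -4.44089210e-16
  1.34578936e+00  1.50725601e+00]
[-6.35403145e-02 -4.84445021e-02  2.07806818e+00 -4.44089210e-16
  1.11196898e+00  1.50725601e+00]
[-6.56281565e-01  1.56904331e-01  1.60965986e+00 -4.26287856e-04
  1.37486428e+00  9.15090983e-01] [ 0.51643366 -0.29871034  0.21704426]
hit False
[ 0.51708733 -0.29810013  0.12753197] [-0.89450744 -0.34813567 -0.18333748]
0.02061046062302068 29.99536165036261 [0.6812549  0.00628742 0.27586702]
False
[ 0.51651212 -0.29767066  0.20135317] [ 0.0671515  -0.13452858 -2.35265069] 0.02077692141482016 6.825
```

View pics/s2.png

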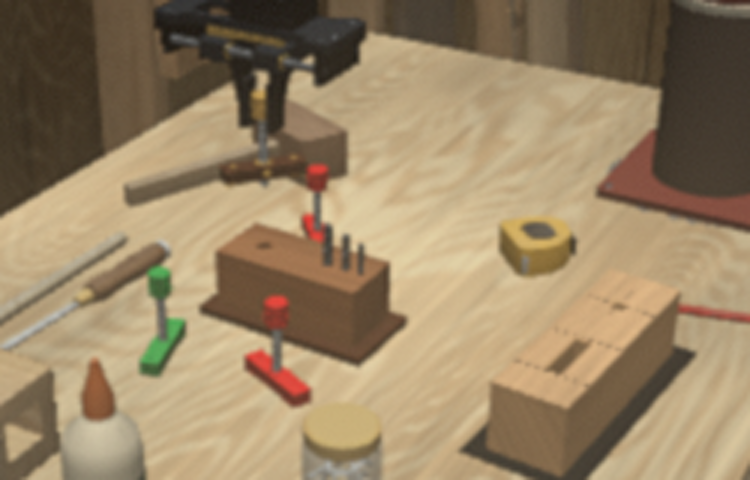

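View pics/t2.png

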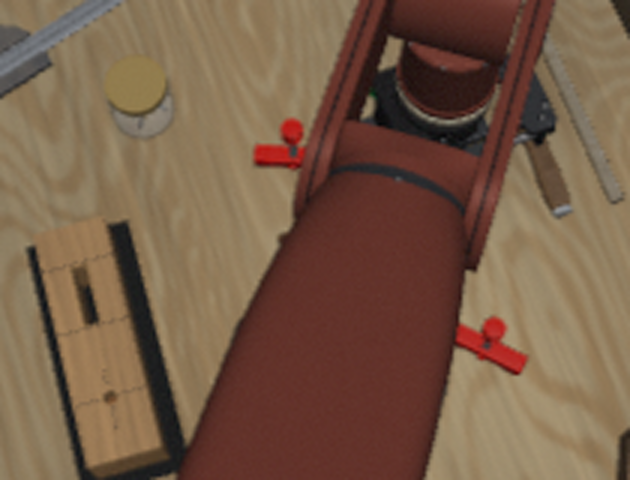

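Run:
```python
from h import *
move_l([.4525,.0500,.2015],vel=.15); move_l([.4525,.0500,.155],vel=.08); wait(.3)
print(read_tool_pos(),R.from_rotvec(read_ee_rot()).as_matrix()[:,2],read_time(),read_wrist_force())
c=see("scene","s3",300,400,150,230,7)
```

```text
[0.4528381  0.04999243 0.15548331] [ 9.51465340e-04 -4.83320464e-05 -9.99999546e-01] 10.4667 [-0.05062553 -0.18424436 -1.27866144]
```

View pics/s3.png

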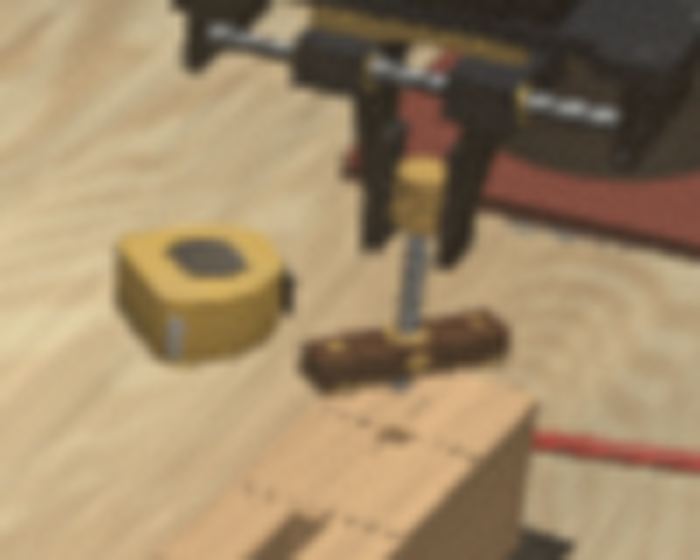

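```bash
cat >> h.py <<'E'
def proj(c,p):
    f,cx,cy=K(c); q=rot(c).T@(np.array(p)-c["eye"]); return np.array([cx+f*q[0]/q[2],cy+f*q[1]/q[2]])
E
python3 - <<'E'
from h import *
c=dict(np.load("s3.npz")); t=np.array([.4528,.05,.1555]); k=t+[0,0,.019]
cr=lambda p:(np.array(p)-[300,150]+.5)*7-.5
for nm,p in(("knob",k),("tip",k-[0,0,.086]),("bore",[.4528,.05,.073])): print(nm,proj(c,p),cr(proj(c,p)))
print(cr(proj(c,k+[.01,0,0]))-cr(proj(c,k)),cr(proj(c,k+[0,.01,0]))-cr(proj(c,k)),cr(proj(c,k+[0,0,.01]))-cr(proj(c,k)))
P=cloud(c);m=(P[...,2]>.155)&(P[...,2]<.2)
im=c["img"].astype(int);br=(im[...,0]-im[...,2]>50)&(im[...,0]>110); br[:171]=0; br[184:]=0; br[:,:352]=0; br[:,366:]=0
v,u=np.nonzero(br);print("knob seen",u.mean(),v.mean(),u.min(),u.max(),v.min(),v.max(),np.nanmedian(P[br],0))
print(c["img"][198:208,350:365].sum(-1)//3)
# rod axis per row
for r in range(184,198): 
    w=c["img"][r,352:366].astype(int); print(r,w.sum(-1)//3)
E
```

```text
knob [360.08436975 178.62605389] [423.59058827 203.38237721]
tip [357.01025831 206.52727764] [402.07180818 398.69094349]
bore [356.47551001 211.38075557] [398.32857006 432.66528899]
[-9.0477772  10.17386951] [25.16115448  5.87996226] [  2.58793289 -23.48857413]
knob seen 359.63380281690144 176.45070422535213 356 363 171 183 [0.45976125 0.0487112  0.17985658]
[[ 81  77  73  74  76  94 107 117 121 125 110  85  71  71  71]
 [ 74  75  74  74  72  77  81  87  88  90  84  71  62  60  61]
 [ 73  71  73  73  72  68  65  61  70  85  84  69  58  57  56]
 [ 68  63  62  60  61  61  59  61  84 102  99  77  60  57  57]
 [ 61  58  59  57  56  57  56  62  80  95  90  77  74  76  81]
 [ 58  57  59  58  59  59  60  62  76  99 110 111 120 125 132]
 [ 66  75  79  82  85  82  79  84 102 132 154 162 166 165 168]
 [102 116 128 130 134 128 115 118 137 160 170 172 172 172 175]
 [142 159 167 165 163 156 149 150 162 167 165 168 170 172 176]
 [169 173 170 168 165 165 165 167 168 162 157 164 173 177 178]]
184 [ 60  49  59 101 138 136 109  96 103 119  90  53  43  40]
185 [ 87  81  95 137 155 137 106  96 108 126  94  53  42  45]
186 [128 129 135 153 155 128  97  91 102 115  83  50  42  62]
187 [152 156 157 159 155 127 101  96 102 109  85  56  59  96]
188 [159 161 159 160 153 120  93  97 107 122 112  98 105 134]
189 [160 160 159 159 152 117  90  96 112 142 150 147 147 151]
190 [159 159 159 159 150 114  95 100 121 147 156 157 154 153]
191 [160 159 158 157 148 110  93 103 125 148 156 154 154 154]
192 [160 159 155 154 136 105  93 102 126 148 155 155 156 158]
193 [160 158 156 153 135 105  93  99 128 150 156 157 158 155]
194 [159 157 156 154 134 103  97 106 133 146 146 143 140 131]
195 [160 156 155 152 127 102 101 101 108 113 110 101  92  88]
196 [144 140 137 138 117  99  97  91  92  83  79  73  71  70]
197 [ 98  92  97 117 114 109 113 116 112  90  74  73  75  74]
```

Run:
```python
from h import *
c=dict(np.load("top.npz")); P=cloud(c);x,y,z=np.moveaxis(P,-1,0)
m=(z>.132)&(z<.18)&(np.hypot(x-.515,y+.297)<.03); v,u=np.nonzero(m)
k=atz(c,(u.min()+u.max())/2,(v.min()+v.max())/2,.147); km=atz(c,u.mean(),v.mean(),.149); b=atz(c,186.01,251.87,.073)
print("knob top",k,km,"bore",b,"target",np.array([.5171,-.2981])+(b-k)[:2])
tx,ty=.4525,.0507
for dx,dy in((0,0),(.002,0),(-.002,0),(0,.002),(0,-.002),(.0035,0),(.003,.002),(.003,-.002),(-.003,.002),(-.003,-.002)):
    move_l([tx+dx,ty+dy,.146],vel=.05); wait(.15)
    h=move_l([tx+dx,ty+dy,.1325],vel=.02,max_force=2.5); p=read_tool_pos()
    print(dx,dy,h,np.round(p,4),np.round(read_wrist_force(),2),read_time())
    if not h: break
    move_l([p[0],p[1],.146],vel=.05)
```

```text
knob top [ 0.51583924 -0.29655068  0.147     ] [ 0.51526901 -0.29658988  0.149     ] bore [0.45159372 0.05069996 0.073     ] target [0.45285448 0.04915064]
0 0 False [0.4526 0.0507 0.1326] [-0.08  0.88 -1.29] 11.825
```

Run:
```python
from h import *
wait(.3); print(np.round(read_wrist_force(),2),np.round(read_ft_torque(),3))
x,y,_=read_tool_pos()
print(move_l([x,y,.1255],vel=.012,max_force=8)); print(np.round(read_tool_pos(),4),np.round(read_wrist_force(),2),read_time())
```

```text
[-0.03 -0.16 -1.09] [ 0.067  0.044 -0.001]
False
[0.4527 0.0507 0.1258] [-1.61  0.97  3.75] 12.8583
```

Run:
```python
from h import *
x,y=.4526,.0507
h=move_l([x,y,.094],vel=.008,max_force=5); p=read_tool_pos(); print(h,np.round(p,4),np.round(read_wrist_force(),2),read_time())
for i in range(4): wait(.15); print(np.round(read_tool_pos(),4),np.round(read_wrist_force(),2))
```

```text
True [0.4527 0.0506 0.105 ] [-0.1   0.11  3.91] 15.2667
[0.4526 0.0506 0.105 ] [-0.46 -0.22  3.66]
[0.4525 0.0505 0.105 ] [ 0.32 -0.1   4.05]
[0.4524 0.0505 0.1049] [ 0.21 -1.47  4.19]
[0.4524 0.0505 0.105 ] [-0.54  0.33  4.28]
```

Run:
```python
from h import *
x,y=.4526,.0507
z=.1048
for i in range(14):
    z-=.0003; move_l([x,y,z],vel=.005); F=np.mean([(wait(.03),read_wrist_force()[2])[1] for _ in range(4)])
    print(round(z,4),np.round(read_tool_pos()[2],4),round(F,2),read_time())
    if F>10: break
```

```text
0.1045 0.1049 7.29 16.2583
0.1042 0.1048 9.73 16.6417
0.1039 0.1048 10.73 17.025
```

Run:
```python
from h import *
for i in range(6): wait(.2); print(np.round(read_tool_pos(),4),np.round(read_wrist_force(),2))
see("scene","s4",300,400,150,230,7)
```

```text
[0.4529 0.0507 0.1048] [-3.4  -0.08 11.68]
[0.4529 0.0507 0.1048] [-3.66  0.09 10.62]
[0.4528 0.0507 0.1048] [-3.    0.93 11.26]
[0.4529 0.0507 0.1048] [-3.3   0.28 11.21]
[0.4529 0.0507 0.1048] [-2.21  0.4  10.69]
[0.4529 0.0507 0.1048] [-2.49  0.28 10.79]
```

View pics/s4.png

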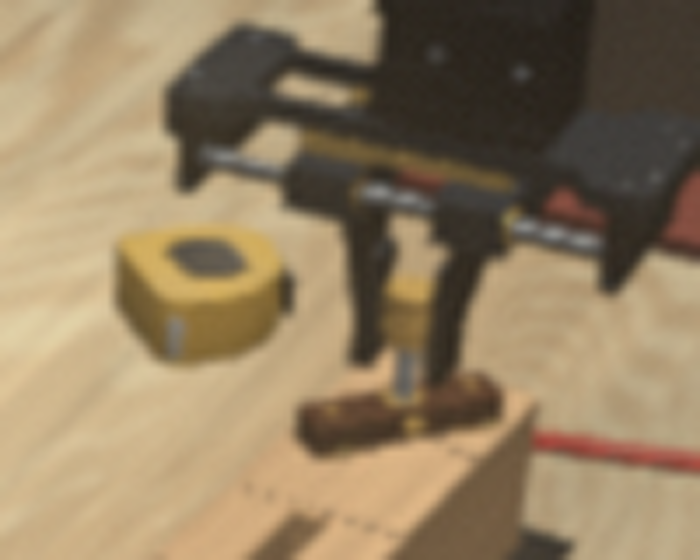

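Run:
```python
from h import *
c=dict(np.load("s2.npz")); 
u,v=darkblob(c,150+264/3,110+245/3,5); b=darkblob(c,356.4,212); print(u,v,b)
h=atz(c,u,v,.073); bb=atz(c,*b,.073); print("hole",h,"bore",bb,"corrected",h-bb+[.4526,.0506,.073])
print(cv2.cvtColor(c["img"],cv2.COLOR_RGB2GRAY)[186:198,230:247])
move_l([.4526,.0506,.115],vel=.03); wait(.1); print(np.round(read_wrist_force(),2))
move_l([.4526,.0506,.205],vel=.08); move_l([.5171,-.2980,.205],vel=.12); move_l([.5171,-.2980,.155],vel=.06);wait(.3)
print(np.round(read_tool_pos(),4),np.round(read_wrist_force(),2),read_width(),read_time())
see("scene","s5",190,290,130,210,7)
```

```text
238.0 191.0 (np.float64(356.29508196721304), np.float64(211.99999999999997))
hole [ 0.51544496 -0.29822639  0.073     ] bore [0.4562865  0.05075266 0.073     ] corrected [ 0.51175846 -0.29837905  0.073     ]
[[186 165 142 126 117 114 114 114 118 123 130 137 146 166 183 192 197]
 [165 139 122 119 120 120 119 117 117 115 114 115 118 124 132 144 161]
 [132 123 122 123 123 123 124 123 122 120 118 116 115 114 113 115 121]
 [125 126 125 124 124 124 123 124 122 122 122 122 122 119 118 117 116]
 [128 127 127 128 127 124 119 115 111 112 118 122 123 121 122 121 121]
 [127 127 128 127 124 115 102  91  89  94 111 120 123 122 121 122 122]
 [129 128 127 128 126 114 100  94  94  99 110 121 125 126 123 123 123]
 [127 129 128 128 128 125 123 119 121 124 126 128 128 127 128 125 126]
 [125 127 128 127 126 128 129 129 129 128 129 128 127 126 128 128 129]
 [120 124 126 128 127 127 127 128 127 126 126 128 127 126 128 128 126]
 [ 97 106 116 120 124 127 128 125 126 126 127 128 126 128 127 127 129]
 [ 84  86  92  95 105 114 119 123 127 127 127 126 127 127 128 126 127]]
[ 0.03 -0.43 -0.95]
[ 0.5172 -0.2981  0.1553] [ 0.15 -0.12 -1.97] 0.020962161417988002 24.5583
```

View pics/s5.png

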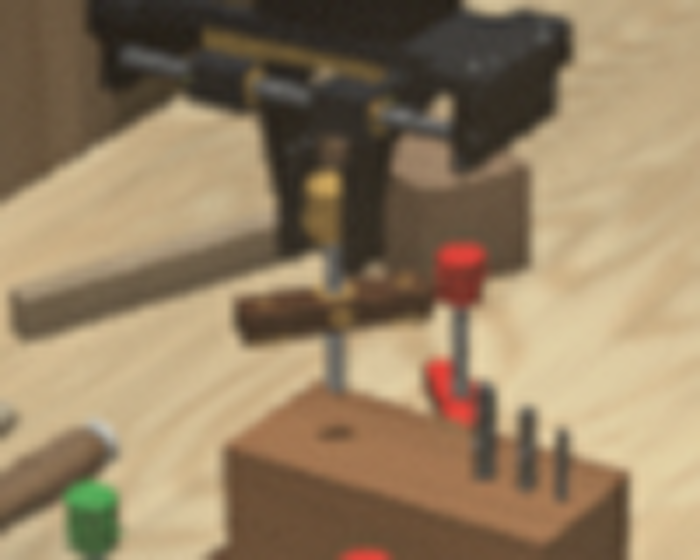

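Run:
```python
from h import *
c=dict(np.load("s5.npz")); k=np.array([.5172,-.2981,.1553+.0205])
cr=lambda p:(proj(c,p)-[190,130]+.5)*7-.5
print("knob",cr(k),"mid",cr(k-[0,0,.04]),"tip",cr(k-[0,0,.086]),"hole",cr([.5172,-.298,.073]))
for d in np.eye(3): print((cr(k-[0,0,.08]+.01*d)-cr(k-[0,0,.08])))
g=cv2.cvtColor(c["img"],cv2.COLOR_RGB2GRAY)
for r in list(range(163,170))+list(range(178,194)): print(r,g[r,231:246])
```

```text
knob [332.62246822 212.0996632 ] mid [334.38977543 299.30476165] tip [336.366235   396.83016601] hole [337.27211725 431.79116338]
[-12.57593025   9.37795096]
[20.0504282   5.42447858]
[ -0.42633696 -21.03695165]
163 [ 46  49  57  80  93 101  97  76  52  45  47  45  46  54  69]
164 [45 46 48 63 83 97 99 76 54 49 48 46 47 52 69]
165 [46 49 60 78 89 95 95 77 54 47 47 45 45 52 66]
166 [ 68  82 112 139 141 114  97  74  54  48  45  48  52  58  71]
167 [128 141 168 184 178 137  99  73  52  46  50  69  87  85  76]
168 [181 183 188 191 180 139 103  78  59  51  66 101 123 111  88]
169 [188 188 187 188 178 135 100  87  82  74  83 103 114 111  89]
178 [117 122 131 141 146 125 104 105 135 165 177 182 186 189 188]
179 [170 177 180 184 177 140 109 108 140 175 187 190 192 195 194]
180 [187 187 187 186 178 142 110 108 143 179 193 197 197 199 197]
181 [184 182 181 182 179 142 110 110 148 184 197 200 200 200 199]
182 [180 180 181 187 184 146 111 111 149 188 201 201 199 200 199]
183 [180 184 188 186 179 143 111 111 153 191 202 202 200 200 201]
184 [187 191 185 164 146 126 111 111 148 185 200 202 201 201 202]
185 [187 180 161 135 120 112 108 104 130 163 182 188 195 202 206]
186 [166 141 125 117 115 114 110 103 112 127 137 146 166 183 192]
187 [139 122 119 119 121 120 118 114 114 116 115 117 124 132 144]
188 [125 121 123 121 122 121 123 122 122 120 117 115 112 113 116]
189 [126 126 124 124 124 123 122 121 123 122 123 121 119 118 116]
190 [128 128 129 126 123 118 114 111 114 119 123 123 122 121 120]
191 [128 128 128 126 115 103  91  88  92 108 121 123 122 122 122]
192 [127 127 127 125 112  99  94  96 100 112 121 125 124 126 124]
193 [128 128 127 129 127 122 122 122 124 125 127 127 128 127 126]
```

Run:
```python
from h import *
tx,ty=.5171,-.2968
for dx,dy in((0,0),(.002,.001),(0,-.002),(-.0025,0),(.003,-.001),(0,.003),(-.002,-.003)):
    move_l([tx+dx,ty+dy,.146],vel=.05); wait(.15)
    h=move_l([tx+dx,ty+dy,.131],vel=.02,max_force=2.5); p=read_tool_pos()
    print(dx,dy,h,np.round(p,4),np.round(read_wrist_force(),2),read_time())
    if not h: break
    move_l([p[0],p[1],.146],vel=.05)
if not h:
    wait(.3); print(np.round(read_wrist_force(),2))
    h=move_l([tx+dx,ty+dy,.108],vel=.03,max_force=3); wait(.3); print(h,np.round(read_tool_pos(),4),np.round(read_wrist_force(),2),read_time())
```

```text
0 0 False [ 0.5172 -0.2968  0.1311] [-0.54  0.11 -1.25] 25.9917
[-0.62 -0.5  -1.55]
False [ 0.5172 -0.2969  0.1082] [ 0.94  0.07 -2.59] 27.5083
```

Run:
```python
from h import *
wait(.2);z=.1082
F=lambda:np.mean([(wait(.02),read_wrist_force())[1] for _ in range(8)],0)
f0=F(); print(np.round(f0,2))
z=.1064
while z>.1040:
    move_l([.5172,-.2969,z],vel=.01); f=F(); print(round(z,4),np.round(read_tool_pos()[2],4),np.round(f,2))
    if f[2]-f0[2]>1.3: break
    z-=.0004
see("scene","s6",190,290,130,210,7)
print(read_time())
```

```text
[ 0.05 -0.05 -1.98]
0.1064 0.1064 [-0.16 -0.02 -1.76]
0.106 0.106 [-0.19  0.19 -1.94]
0.1056 0.1056 [ 0.07 -0.05 -1.69]
0.1052 0.1052 [ 0.05  0.18 -1.84]
0.1048 0.1049 [ 0.41 -0.26 -1.26]
0.1044 0.1048 [-1.09  0.64  2.67]
30.25
```

View pics/s6.png

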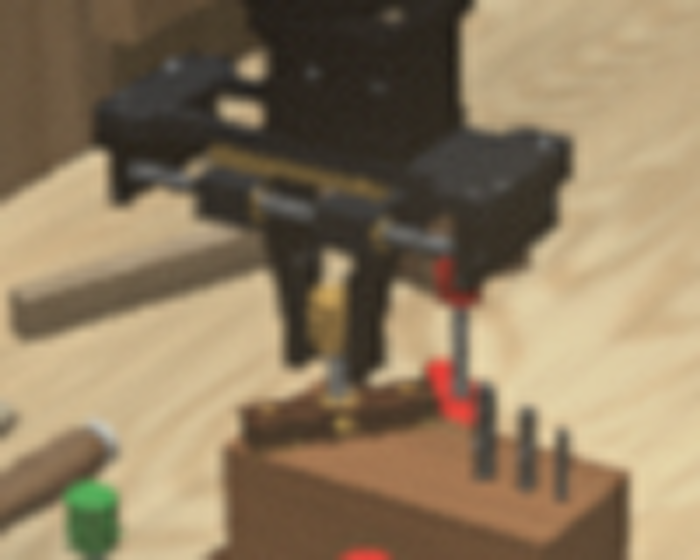

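The stock sits flat on the stand at TCP z 0.1048, the same height as on the leg, so the setting held. Now I relieve the force, release and retreat.

Run:
```python
from h import *
move_l([.5172,-.2969,.1048],vel=.01); print(np.round(read_wrist_force(),2))
move_gripper(.05); print(read_width()); wait(.2)
move_l([.5172,-.2969,.22],vel=.08); move_pose([.40,-.45,.30],DN); wait(.5)
c=see("scene","s7",190,290,130,210,7); P=cloud(c);x,y,z=np.moveaxis(P,-1,0)
m=(z>.108)&(z<.16)&(np.hypot(x-.52,y+.297)<.03); print(np.round(np.percentile(P[m],[50,98],axis=0),4),read_time(),np.round(read_wrist_force(),2))
```

```text
[-0.57  0.29  1.66]
0.04964906197075747
[[ 0.5221 -0.2945  0.1291]
 [ 0.5307 -0.288   0.1393]] 34.4917 [-0.32  0.2   0.28]
```

View pics/s7.png

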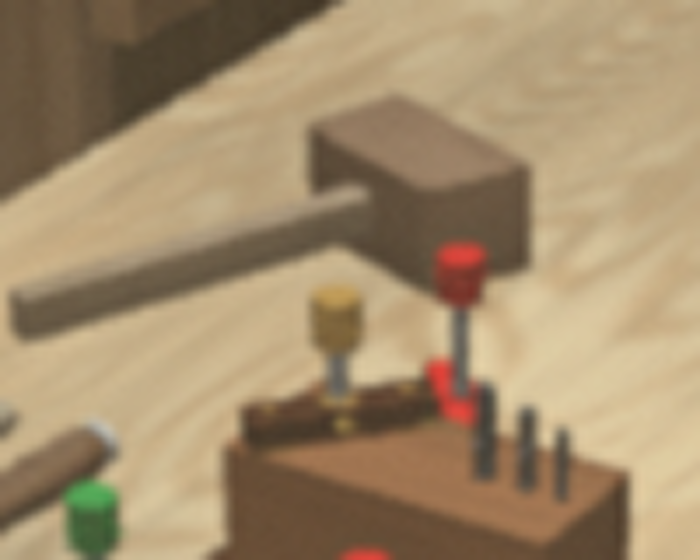

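The gauge hangs upright with its knob at (337,320) in the crop, stock flat on the stand and fingers clear.

```bash
python3 -c "
from rig import *
print(sign_off())"
```

```text
the job is handed in; nothing more can be done
None
```

The gauge, pressed on the bottom of the bore at about 6 N for over a second, is back in its stand hole with the depth unshifted and let go, about 34 mm by my estimate; the job is handed in at about 34.5 s, but no verdict came back.

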